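# Roll down the new slatted shelf liner with a hand roller

## Robot

A 7-joint arm with a two-finger parallel gripper is mounted at the origin on the work surface. World frame = base frame: x ahead of the robot, y to its left, z up, the work surface at z = 0. Lengths are in m, angles in rad, forces in N, time in s.
With the tool pointing down it reaches from about 0.4 to 0.85 m from the base axis. Payload 10.4 kg.
Tool frame: the origin (TCP) lies midway between the tips of the shut fingers; the grasp point (between the pads) lies 19 mm behind it; x points along the fingers, y is the direction in which the jaws open and shut, and the axes are right-handed (so a half turn about x gives the same grasp; the last joint's range is limited). The gripper opens to 87 mm and grips with 3 to 60 N. Pads are 19 mm wide; open, the fingers measure 117 mm over their backs; the gripper's body (75 mm by 190 mm) begins 51 mm behind the grasp point.
Start: joints at [1.32, 0.332, -0.065, 1.46, 0.022, 1.35, -0.088], TCP at [0.141, -0.609, 0.223] pointing down, gripper open.
Joint ranges: [-2.6, 2.6], [-0.5, 2.12], [-1.47, 1.34], [0.16, 2.42], [-1.27, 4.41], [0.06, 2.06], [-2.6, 2.6]. Speed limits (rad/s): [2.22, 2.22, 2.79, 2.79, 3.14, 3.14, 3.14].

## Interface

Orientations are given as a unit quaternion [x, y, z, w].
In Python, from bench import * gives the robot as it stands.
- The arm moves only by the shell command python3 -m inch 'ROWS' [FORCE]. ROWS is JSON, a list that holds one entry, the list of rows, each a list of 7 numbers: the shift along the world's x, y, z each as a share of 120 mm, from -1 to 1, then the turn, a rotation vector about the world's x, y, z each as a share of 2 pi rad, from -1 to 1, then the closure, from 0 (fully open) to 1 (shut). A call has 1 to 10 rows; each row is the pose to reach, as a shift and turn from the pose commanded when the call began, turning the shorter way round; what a row does not reach only later rows make up. A row lasts 1/10 s, in which the tool goes at most 50 mm and 8.59 degrees, less where a joint would pass 70% of its speed; a pose out of reach is approached as far as the arm can. A call with a number of a shift or a turn outside -1 to 1 is refused whole. A call with a gripper value outside its range is refused whole. The fingers move at their own pace and stop on an object; FORCE is the grip in N (left out, the last holds). Time passes only in rows, so rows that repeat a pose let the fingers close. It gives the time, the measured TCP pose, the force and the opening at its end, in the units of the state.
- read_state(): the state, without advancing time (a new reading comes with each control period).
- camera(name): name is "scene" or "top" or "wrist"; returns the picture (400x640x3 uint8, red, green, blue); there is no depth.
- get_calibration(name): a dict with "fx", "fy", "cx", "cy" (pixels), "xyz" and "attitude" of the camera in the world. Camera axes: x right, y up, looking along -z (the intrinsics and any distortion apply to the point x, -y, -z); pixel columns grow to the right and rows downward; lengths in m; the calibration is good to about 2 mm. A picture is of the moment at which its call begins: read the wrist's pose just before it. get_calibration takes no time and is no camera call; for the wrist camera it gives the pose at the moment of the call.
- close_job(): hands the job in, once; it reports no verdict.
The state is a dict: "time": time; "joint_positions": joint angles; "joint_vel": joint speeds; "joint_torque": joint torques, N m; "ee_pos": TCP position; "eef_rot": TCP orientation; "ft_force": force on the tool from outside, world axes, zero at the start; "torque": the same for the moment, N m; "width": finger opening in m.
Only numpy, scipy, OpenCV 4.12 (cv2) and the standard library are available. Lean on these libraries where they do the work, as an engineer would, in place of code of your own. Each camera call takes 0.05 s, during which the arm holds its last target.

## Task

Draw the hand roller out from under the wall cabinet, where only its handle sticks out, set it down on the worktop clear of the cabinet, let go and take it again by the knob above its wheel. Roll the liner sheet down into the white shelf board with firm, steady pressure, not heavy enough to crack it, in one stroke from the slat at one end to the slat at the other without lifting the wheel on the way, until every slat is flush with the border; press with the roller only, never with the fingers. Then stand the roller on the bare worktop off the board and let go, leaving the other things where they are.

Things in the scene. Friction and masses are not known exactly. Their poses are not given: they have to be found in the camera images.
- roller_knob (a point): Centre of the roller's upright teal pressing knob, 30 x 30 mm, 50 mm tall, flat sides square to x and y, over the wheel; 89 mm above the roller's surface. At rest x is level and points forward, away from the handle; y lies along the axle. Room for fingers all round from 66 mm up. At rest the knob leans 0.065 rad back; fingers closing along x set it upright, lifting the handle's end 11 mm.
- roller_handle (a point): Middle of the teal handle, a round bar 26 mm thick, 134 mm long, behind the yoke; 112 mm behind the knob, 28 mm above the surface; axes as roller_knob. It slopes 0.27 rad down to its end. At the start it sticks out from under the cabinet, this point about 80 mm in front of the face. For pulling, not pressing: the weight is at the wheel and a push here does not reach the wheel.
- roller_axle (a point): Centre of the roller's black rubber wheel, 48 mm across and 90 mm wide, turning freely on an axle along y; 24 mm above what it stands on. Axes as roller_knob.
- roller: The whole hand roller, 207 mm long, 114 high, 104 wide over its steel yoke, about 0.45 kg; at rest wheel and handle end touch the surface. Origin on the surface below the axle; axes as roller_knob.
- cabinet_front (a point): Middle of the lower front edge of the white ABS wall cabinet (340 wide, 200 deep, 360 high), which hangs on two uprights, its underside 140 mm above the worktop; -x points straight out of the open front. Its door stands folded right back on the robot's side. At the start the roller's wheel and knob are under the cabinet.
- cabinet: The same cabinet; origin on the worktop below its middle, so the front face lies at x = -0.100 of this frame.
- board: White shelf board, 270 (x) by 170 (y) mm, fixed, border 16 mm high; origin at the centre of its underside, on the worktop. In it lies the liner: six sand-coloured hard slats on foam backing, each 31 (x) by 121 (y) mm, middles at x = -82.5, -49.5, -16.5, 16.5, 49.5, 82.5 mm (slat1 to slat6), y = 0. Unbedded they stand 4 mm above the border (tops 20 mm above the worktop), bedded flush (16 mm).
- slat1 (a joint): How far slat 1 is pressed down: 0 standing 4 mm proud, 0.004 m flush with the border. It gives only under about 8 N, more than the roller's own weight, and stays where it is left.
- slat2 (a joint): How far slat 2 is pressed down: 0 standing 4 mm proud, 0.004 m flush with the border. It gives only under about 8 N, more than the roller's own weight, and stays where it is left.
- slat3 (a joint): How far slat 3 is pressed down: 0 standing 4 mm proud, 0.004 m flush with the border. It gives only under about 8 N, more than the roller's own weight, and stays where it is left.
- slat4 (a joint): How far slat 4 is pressed down: 0 standing 4 mm proud, 0.004 m flush with the border. It gives only under about 8 N, more than the roller's own weight, and stays where it is left.
- slat5 (a joint): How far slat 5 is pressed down: 0 standing 4 mm proud, 0.004 m flush with the border. It gives only under about 8 N, more than the roller's own weight, and stays where it is left.
- slat6 (a joint): How far slat 6 is pressed down: 0 standing 4 mm proud, 0.004 m flush with the border. It gives only under about 8 N, more than the roller's own weight, and stays where it is left.
- tub: Closed squat white detergent tub with a blue lid, 122 mm across, 88 mm high. Origin under its middle. Not part of the job.
- scoop: Blue plastic scoop, 166 mm long, 42 mm high. Origin under its middle. Not part of the job.
- lint_trap: Round white plastic lint trap, 92 mm across, 34 mm high. Origin under its middle. Not part of the job.
- brush: Blue scrubbing brush, 140 by 45 mm, 40 mm high, bristles down. Origin under its middle. Not part of the job.
- slat_box: Closed cardboard box, 150 by 110 by 50 mm. Origin under its middle. Not part of the job.
- peg_basket: Round stainless wire basket of pegs, 132 mm across, on the shelf inside the cabinet. Origin under its middle. Not part of the job.
There are look-alikes about, which are no part of the job. Several things have the shape of the roller; the one meant has the colours described above.

How it is judged:
On the way, in this order (a step that is already met when the one before it is completed fails the run):
1. the roller has been drawn out and stands on the worktop, its axle at least 35 mm in front of the cabinet's face, let go and at rest (x of roller_axle in the frame of cabinet below -0.135 m and height (world z) of roller_axle below 0.03 m and angle between roller_axle's own z axis and vertical below 0.2 rad and contact force between the fingers and roller below 0.1 N and linear speed of roller below 0.02 m/s), for 0.2 s.
2. held at its knob, the roller presses down the first slat at one end with more than 5 N, while the last two slats at the other end still stand up (contact force between roller and board above 5 N and distance between the grasp point and roller_knob below 0.045 m and ((value of joint slat1 above 0.003 m and value of joint each of slat5, slat6 below 0.0015 m) or (value of joint slat6 above 0.003 m and value of joint each of slat2, slat1 below 0.0015 m))).
3. the roller, held at its knob and still pressing with more than 5 N, has bedded the first three slats; the last one still stands up (contact force between roller and board above 5 N and distance between the grasp point and roller_knob below 0.045 m and ((value of joint each of slat1, slat2, slat3 above 0.003 m and value of joint slat6 below 0.0015 m) or (value of joint each of slat6, slat5, slat4 above 0.003 m and value of joint slat1 below 0.0015 m))).
4. all six slats are down and the roller, held at its knob, still presses on the sheet with more than 5 N (contact force between roller and board above 5 N and distance between the grasp point and roller_knob below 0.045 m and value of joint each of slat1, slat2, slat3, slat4, slat5, slat6 above 0.003 m).
At the end, for the whole second after the job is handed in: all six slats are pressed down at least 3 mm of their 4 mm (flush with the border to 1 mm) and the roller stands upright (within 0.2 rad of its resting pose) with its wheel on the bare worktop, let go and still (value of joint each of slat1, slat2, slat3, slat4, slat5, slat6 above 0.003 m and height (world z) of roller_axle below 0.03 m and angle between roller_axle's own z axis and vertical below 0.2 rad and contact force between the fingers and roller below 0.1 N and linear speed of roller below 0.02 m/s); the robot touches nothing.
It fails at once if the wheel is lifted more than about 15 mm off the sheet when the first slat is down and the last still stands up (z of roller_axle in the frame of board above 0.058 m and ((value of joint slat1 above 0.003 m and value of joint slat6 below 0.0015 m) or (value of joint slat6 above 0.003 m and value of joint slat1 below 0.0015 m))).
It fails at once if the fingers press on the board or its slats (more than 3 N) (contact force between the fingers and board above 3 N).
It fails at once if the roller is pressed so hard (over 60 N) that slats would crack (contact force between roller and board above 60 N).
It fails at once if one of the other things is moved by more than 30 mm (distance of any of tub, scoop, lint_trap, brush, slat_box, peg_basket from where it was at the start of the episode above 0.03 m).
It also fails if it takes over 72 s, if anything falls off the work surface, if the arm or the gripper's body presses on something with over 40 N, if the wrist force passes 120 N, or if a joint passes its speed limit or range.

## Working session

There is one attempt and no reset: what is moved stays moved. The work goes in short steps, Python scripts to look and compute and a shell command to move; the robot and the scene stay as the last step left them, time stands still between calls to the robot, and variables do not carry over. Pictures are saved under pics/ and viewed, and the job is handed in when it is done.

```bash
mkdir -p pics; ls; cat > h.py <<'E'
from bench import *
import numpy as np, cv2
from scipy.spatial.transform import Rotation as R
def snap(n,f):
    im=camera(n); cv2.imwrite('pics/'+f,cv2.cvtColor(im,cv2.COLOR_RGB2BGR)); return im
def ray(n,u,v,c=None):
    c=c or get_calibration(n)
    d=np.array([(u-c['cx'])/c['fx'],-(v-c['cy'])/c['fy'],-1.])
    return np.array(c['xyz']),R.from_quat(c['attitude']).apply(d)
def onz(n,u,v,z,c=None):
    o,d=ray(n,u,v,c); return o+d*(z-o[2])/d[2]
def proj(n,p,c=None):
    c=c or get_calibration(n)
    q=R.from_quat(c['attitude']).inv().apply(np.array(p)-np.array(c['xyz']))
    return c['cx']+c['fx']*q[0]/-q[2], c['cy']-c['fy']*q[1]/-q[2]
E
python3 - <<'E'
from h import *
for n in ['scene','top','wrist']:
    print(n,get_calibration(n)); snap(n,n+'0.png')
print(read_state())
E
```

```text
pics
scene {'fx': 417.1936519618762, 'fy': 417.1936519618762, 'cx': 322.2887158905639, 'cy': 203.79731221120707, 'xyz': array([1.27250723, 0.12923428, 1.45547454]), 'attitude': array([0.16715392, 0.20702031, 0.74583786, 0.61067834])}
top {'fx': 512.8619797709872, 'fy': 512.8619797709872, 'cx': 322.5627245936987, 'cy': 189.32855032726778, 'xyz': array([ 0.23775338, -0.03039987,  1.75176735]), 'attitude': array([-0.07274597,  0.07341288,  0.70559275, -0.70104026])}
wrist {'fx': 332.6500718526368, 'fy': 332.6500718526368, 'cx': 328.20709065285024, 'cy': 197.5698006898282, 'xyz': array([ 0.20859499, -0.59335217,  0.38360503]), 'attitude': array([-0.09749599,  0.07797244, -0.61716425,  0.77686751])}
{'time': 0.15, 'joint_positions': array([ 1.32038426,  0.33272909, -0.0647126 ,  1.46072268,  0.02158762,
        1.34987177, -0.08851355]), 'joint_vel': array([-0.00057897, -0.00351105, -0.00062185, -0.00367293, -0.00222077,
       -0.00067759,  0.00256791]), 'joint_torque': array([ 1.04295170e-03, -6.23630548e+01,  2.48664699e-02, -3.90143180e+01,
       -6.12176838e-02,  3.70965921e-02,  1.69201157e-04]), 'ee_pos': array([ 0.14110497, -0.60858227,  0.22194751]), 'eef_rot': array([-0.70247314, -0.08073672,  0.70257477, -0.08001104]), 'ft_force': array([ 0.03137112, -0.14310066,  0.48283651]), 'torque': array([-0.01784334, -0.00725394,  0.01716671]), 'width': 0.08734797312006995}
```

View pics/scene0.png

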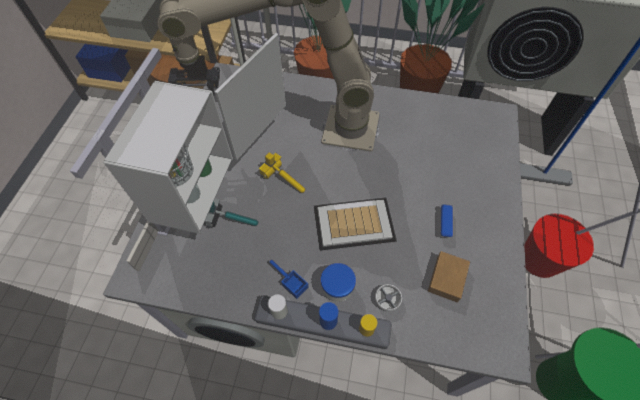

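View pics/top0.png

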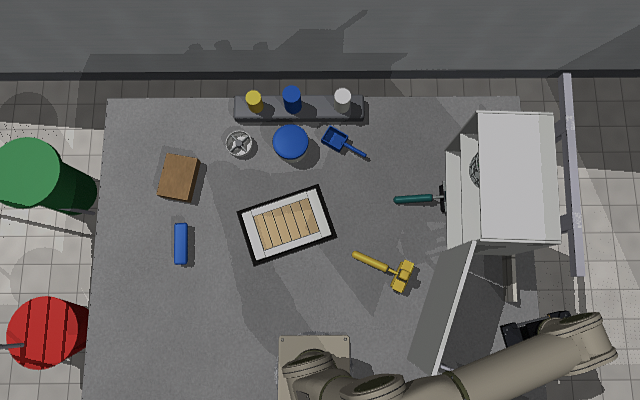

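View pics/wrist0.png

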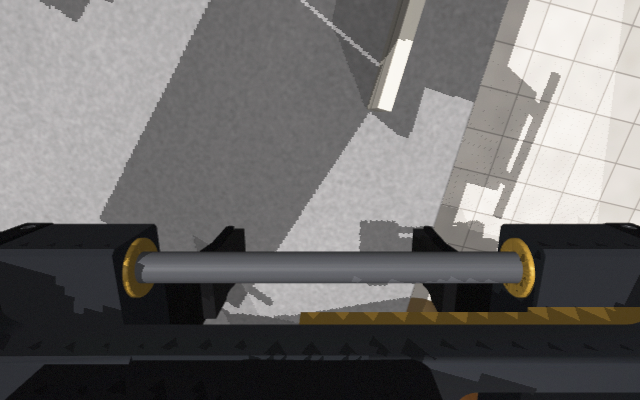

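```bash
python3 - <<'E'
from h import *
im=cv2.imread('pics/top0.png')
a=cv2.resize(im[90:320,230:580],None,fx=2.2,fy=2.2,interpolation=cv2.INTER_CUBIC);cv2.imwrite('pics/topc.png',a)
hsv=cv2.cvtColor(im,cv2.COLOR_BGR2HSV)
s=cv2.imread('pics/scene0.png');a=cv2.resize(s[60:300,90:410],None,fx=2.4,fy=2.4,interpolation=cv2.INTER_CUBIC);cv2.imwrite('pics/scenec.png',a)
def big(n,I,lo,hi,x0=0):
    m=cv2.inRange(cv2.cvtColor(I,cv2.COLOR_BGR2HSV),lo,hi);k,l,st,c=cv2.connectedComponentsWithStats(m)
    for i in np.argsort(-st[1:,4])[:5]+1: print(n,st[i],c[i])
big('teal top',im,(80,80,30),(98,255,255));big('teal scene',s,(80,80,30),(98,255,255))
big('slat top',im,(10,50,120),(25,140,255))
def rect(n,I,lo,hi,z):
    pass
for z,px in [(0.02,None)]:
    m=cv2.inRange(hsv,(8,50,100),(28,150,255)); m[:,:240]=0;m[:,335:]=0;m[:185]=0;m[265:]=0
    p=np.argwhere(m)[:,::-1].astype(np.float32)
    r=cv2.minAreaRect(p);b=cv2.boxPoints(r);print(r,b)
    w=np.array([onz('top',u+0,v+0,0.02) for u,v in b]);print(w,w.mean(0))
    c=[np.linalg.norm(w[i]-w[(i+1)%4]) for i in range(4)];print(c)
E
```

```text
teal top [393 194  39  10 266] [412.80075188 198.41353383]
teal top [  8 344   6   1   6] [ 10.5 344. ]
teal top [ 20 343   3   1   3] [ 21. 343.]
teal top [445 199   1   1   1] [445. 199.]
teal scene [225 212  33  13 174] [240.78735632 218.32758621]
teal scene [459  26   5   6  13] [460.76923077  28.07692308]
teal scene [471  17   4   3   5] [472.6  18. ]
teal scene [472   3   3   3   4] [472.75   4.  ]
teal scene [469  20   3   3   4] [470.25  21.  ]
slat top [ 254  198   65   52 1810] [285.69060773 223.67569061]
slat top [ 156  153   41   47 1305] [176.2467433  176.37088123]
slat top [407 260   1   1   1] [407. 260.]
slat top [409 261   1   1   1] [409. 261.]
slat top [411 262   1   1   1] [411. 262.]
((285.496337890625, 223.5726776123047), (35.135135650634766, 57.75675964355469), 71.07534790039062) [[252.48137 216.32068]
 [307.11612 197.58875]
 [318.5113  230.82468]
 [263.87656 249.55661]]
[[ 0.50897841  0.20652372  0.02      ]
 [ 0.57287563  0.02006675  0.02      ]
 [ 0.45779151 -0.0185571   0.02      ]
 [ 0.39560796  0.16571399  0.02      ]] [0.48381338 0.09343684 0.02      ]
[np.float64(0.19710164592594048), np.float64(0.12139257369424325), np.float64(0.19448041259558146), np.float64(0.12049188019529031)]
```

View pics/topc.png

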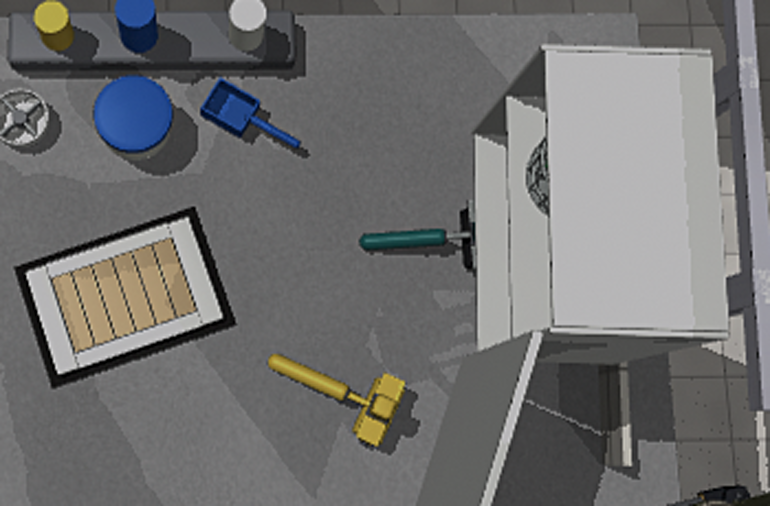

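View pics/scenec.png

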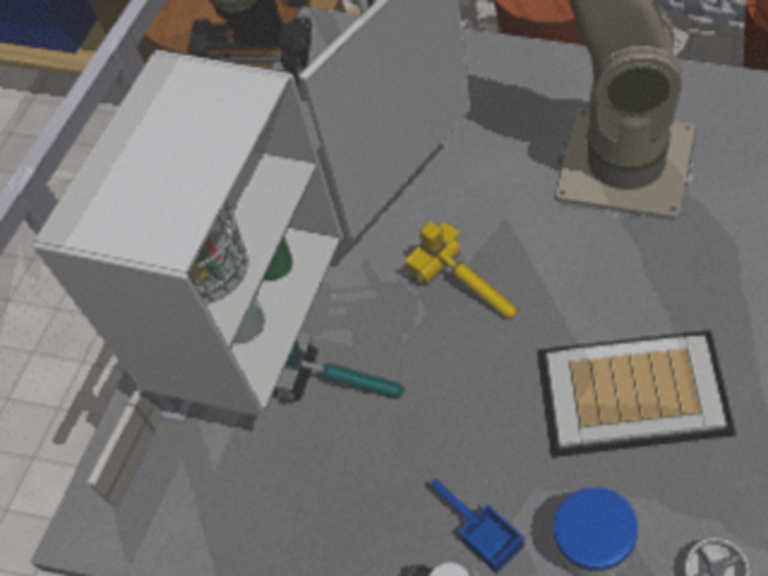

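```bash
python3 - <<'E'
from h import *
s=cv2.imread('pics/scene0.png');a=cv2.resize(s[0:200,100:360],None,fx=3,fy=3,interpolation=cv2.INTER_CUBIC);cv2.imwrite('pics/scened.png',a)
s=cv2.imread('pics/top0.png');a=cv2.resize(s[200:400,360:620],None,fx=3,fy=3,interpolation=cv2.INTER_CUBIC);cv2.imwrite('pics/topd.png',a)
for u,v,z in [(393,199,.012),(432,197,.045),(440,197,.05),(412.8,198.4,.035)]: print(u,v,onz('top',u,v,z))
for u,v,z in [(257,222,.012),(225,215,.046),(240.8,218.3,.035)]: print('s',u,v,onz('scene',u,v,z))
# cabinet top corners z .5 : top image (478,112)(552,113)(560,240)(480,241)
for u,v in [(478,112),(553,113),(560,241),(480,240)]: print('cab',onz('top',u,v,.5))
# bottom front edge (446,150)->(447,248) z .14
for u,v in [(446,151),(447,247)]: print('cabb',onz('top',u,v,.14))
E
```

```text
393 199 [ 0.56754914 -0.2762277   0.012     ]
432 197 [ 0.56734035 -0.40402158  0.045     ]
440 197 [ 0.56620044 -0.42996973  0.05      ]
412.8 198.4 [ 0.56483475 -0.34052969  0.035     ]
s 257 222 [ 0.56009431 -0.28186694  0.012     ]
s 225 215 [ 0.5715427  -0.40245151  0.046     ]
s 240.8 218.3 [ 0.56807309 -0.34165231  0.035     ]
cab [ 0.70167007 -0.43414706  0.5       ]
cab [ 0.69771813 -0.62708727  0.5       ]
cab [ 0.36801589 -0.61157477  0.5       ]
cab [ 0.37172474 -0.41632131  0.5       ]
cabb [ 0.70153611 -0.43660687  0.14      ]
cabb [ 0.38894873 -0.42223885  0.14      ]
```

View pics/scened.png

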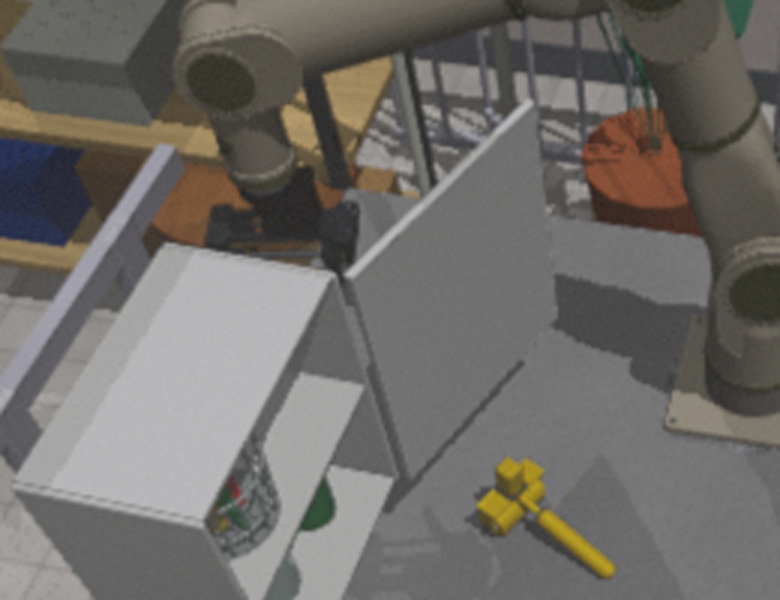

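View pics/topd.png

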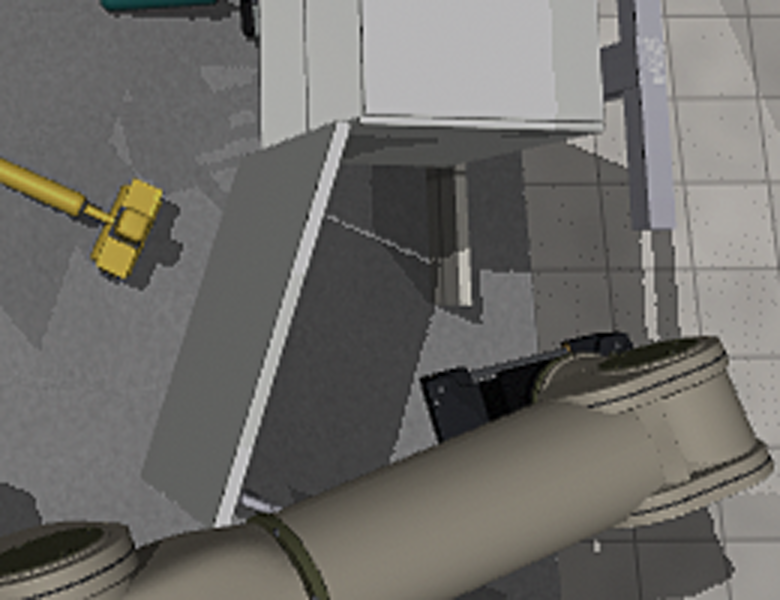

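```bash
python3 - <<'E'
from h import *
s=read_state(); r=R.from_quat(s['eef_rot']); print(r.as_matrix().round(3))
c=get_calibration('wrist'); print('cam in tool',r.inv().apply(c['xyz']-s['ee_pos']).round(3))
print('door end',onz('top',432.7,375,.5),onz('top',360+145/3,200+475/3,.14))
im=cv2.imread('pics/top0.png')
for u,v,z in [(368,158,.01),(350,148,.02),(335,127,.04),(345,134,.04),(322,145,.04)]: print('scoop',onz('top',u,v,z).round(3))
for u,v,z in [(408,290,.05),(413,262,.05),(354,254,.02)]: print('yel',onz('top',u,v,z).round(3))
print(onz('top',290,142,.088), onz('top',238,144,.03))
# board outer black? corners of white/black
for u,v in [(237,213),(319,185),(336,234),(254,265)]: print('bd',onz('top',u,v,.016).round(3))
E
```

```text
[[-0.     0.226 -0.974]
 [ 0.001 -0.974 -0.226]
 [-1.    -0.001  0.   ]]
cam in tool [-0.162  0.    -0.069]
door end [ 0.05932651 -0.28487141  0.5       ] [ 0.05601177 -0.28727573  0.14      ]
scoop [ 0.715 -0.194  0.01 ]
scoop [ 0.749 -0.13   0.02 ]
scoop [ 0.82  -0.078  0.04 ]
scoop [ 0.794 -0.113  0.04 ]
scoop [ 0.755 -0.032  0.04 ]
yel [ 0.258 -0.309  0.05 ]
yel [ 0.349 -0.329  0.05 ]
yel [ 0.379 -0.137  0.02 ]
[0.7514586  0.07588322 0.088     ] [0.76324831 0.26128382 0.03      ]
bd [0.521 0.26  0.016]
bd [ 0.618 -0.021  0.016]
bd [ 0.447 -0.078  0.016]
bd [0.345 0.198 0.016]
```

```bash
python3 -m inch '[[[0,0,0.4,0,0,0,0],[0,0,0.8,0,0,0,0],[0,0,1,0,0,0,0]]]'; python3 -m inch '[[[0,0,0.4,0,0,0,0],[0,0,0.8,0,0,0,0],[0,0,1,0,0,0,0]]]'; python3 -m inch '[[[0,0,0.4,0,0,0,0],[0,0,0.8,0,0,0,0],[0,0,1,0,0,0,0],[0,0,1,0,0,0,0]]]'; python3 -c "
from h import *
print(read_state()['joint_positions'],R.from_quat(read_state()['eef_rot']).as_matrix().round(2))"
```

```text
time: 0.45
ee_pos: [0.1413, -0.6094, 0.3469]
eef_rot: [0.703, 0.079, -0.702, 0.082]
ft_force: [0.2, 0.2, 0.4]
width: 0.087
time: 0.75
ee_pos: [0.1412, -0.6088, 0.4669]
eef_rot: [0.703, 0.079, -0.702, 0.082]
ft_force: [0.4, -0.7, 0.5]
width: 0.0872
time: 1.15
ee_pos: [0.1382, -0.6008, 0.5656]
eef_rot: [0.703, 0.066, -0.702, 0.093]
ft_force: [0.4, 0.6, 0.8]
width: 0.0871
[ 1.09871262  0.41543261  0.3515435   0.64821904 -0.15834412  2.05758254
 -0.00277521] [[ 0.01  0.22 -0.97]
 [-0.04 -0.97 -0.22]
 [-1.    0.04  0.  ]]
```

```bash
python3 -m inch '[[[0.2,0.2,-0.05,0,0,0.014,0],[0.4,0.4,-0.05,0,0,0.028,0],[0.6,0.6,-0.05,0,0,0.042,0],[0.8,0.8,-0.05,0,0,0.056,0],[1,1,-0.05,0,0,0.07,0]]]'; python3 -m inch '[[[0.2,0.2,0,0,0,0.014,0],[0.4,0.4,0,0,0,0.028,0],[0.6,0.6,0,0,0,0.042,0],[0.8,0.8,0,0,0,0.056,0],[1,1,0,0,0,0.07,0]]]';  python3 -c "
from h import *
print(read_state()['joint_positions'],R.from_quat(read_state()['eef_rot']).as_matrix().round(2))"
```

```text
time: 1.65
ee_pos: [0.2602, -0.4788, 0.5546]
eef_rot: [0.671, 0.224, -0.664, 0.242]
ft_force: [0.2, -0.8, -0.5]
width: 0.0871
time: 2.15
ee_pos: [0.3801, -0.3587, 0.5547]
eef_rot: [0.606, 0.365, -0.596, 0.381]
ft_force: [0.7, 0.6, -0.4]
width: 0.0871
[ 0.6462483   0.14717176  0.03308208  0.99348082 -0.01144016  1.97472339
  0.21526294] [[ 0.02  0.9  -0.44]
 [-0.01 -0.44 -0.9 ]
 [-1.    0.03  0.  ]]
```

```bash
python3 -m inch '[[[0.2,0.1,-0.2,0,0,0.014,0],[0.4,0.2,-0.4,0,0,0.028,0],[0.6,0.3,-0.6,0,0,0.042,0],[0.8,0.4,-0.8,0,0,0.056,0],[1,0.5,-1,0,0,0.072,0]]]'; python3 -m inch '[[[0.2,0,-0.3,0,0,0,0],[0.4,0,-0.6,0,0,0,0],[0.56,0,-1,0,0,0,0],[0.56,0,-1,0,0,0,0]]]';  python3 - <<'E'
from h import *
s=read_state();print(s['joint_positions'],R.from_quat(s['eef_rot']).as_matrix().round(3),s['ee_pos'])
snap('wrist','w1.png');snap('top','t1.png')
E
```

```text
time: 2.65
ee_pos: [0.4999, -0.2991, 0.4336]
eef_rot: [0.508, 0.492, -0.495, 0.505]
ft_force: [0.3, 0.1, -0.1]
width: 0.0872
time: 3.05
ee_pos: [0.5657, -0.2976, 0.3069]
eef_rot: [0.508, 0.495, -0.496, 0.501]
ft_force: [-1.2, 0.6, -1.4]
width: 0.0871
[ 0.50032329  0.33018231 -0.10875666  1.28952283  0.02334598  1.50989643
  0.3886968 ] [[ 0.017  1.    -0.008]
 [ 0.006 -0.008 -1.   ]
 [-1.     0.017 -0.006]] [ 0.56567211 -0.29758386  0.30686088]
```

View pics/w1.png

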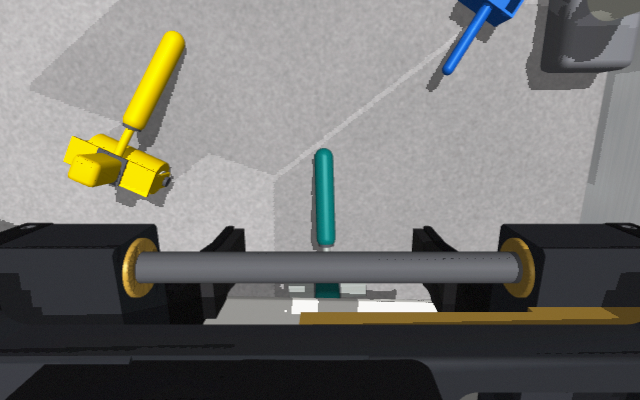

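View pics/t1.png

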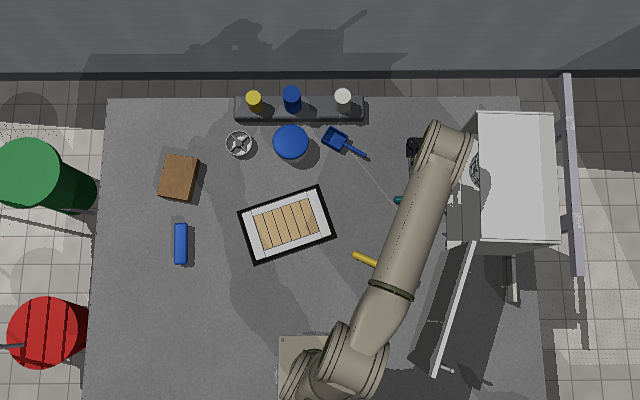

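```bash
python3 - <<'E'
from h import *
for u,v,z in [(324,149,.012),(325,200,.03),(326,246,.046)]: print(onz('wrist',u,v,z))
print(read_state()['ee_pos'])
E
python3 -m inch '[[[0.01,0,-0.3,0,0,0,0],[0.01,-0.05,-0.6,0,0,0,0],[0.01,-0.1,-1,0,0,0,0],[0.01,-0.1,-1,0,0,0,0]]]'
python3 -m inch '[[[0,0,-0.3,0,0,0,0],[0,0,-0.6,0,0,0,0],[0,0,-0.8,0,0,0,0],[0,0,-1,0,0,0,0],[0,0,-1,0,0,0,0]]]'
python3 - <<'E'
from h import *
print(read_state()['ee_pos']);snap('scene','s2.png')
snap('wrist','w2.png')
E
```

```text
[ 0.56987561 -0.28127631  0.012     ]
[ 0.57012598 -0.34978988  0.03      ]
[ 0.5704903  -0.41155622  0.046     ]
[ 0.56579482 -0.29977231  0.31449408]
time: 3.55
ee_pos: [0.5646, -0.3127, 0.1917]
eef_rot: [0.509, 0.492, -0.497, 0.502]
ft_force: [0.1, -0.1, -0.5]
width: 0.0871
time: 4.05
ee_pos: [0.5675, -0.3123, 0.0761]
eef_rot: [0.51, 0.49, -0.496, 0.504]
ft_force: [-1.1, -0.1, 0.8]
width: 0.0867
[ 0.56749371 -0.31232808  0.07614224]
```

View pics/w2.png

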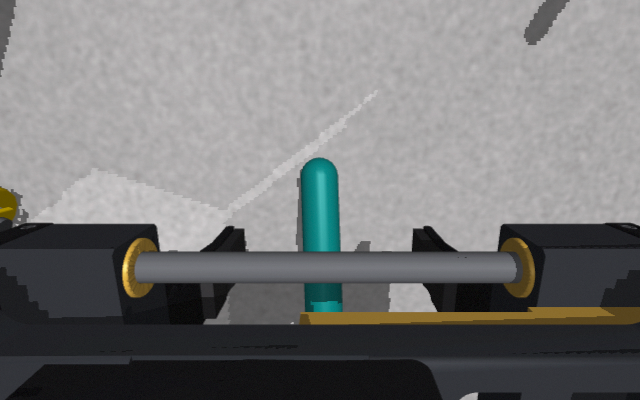

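View pics/s2.png

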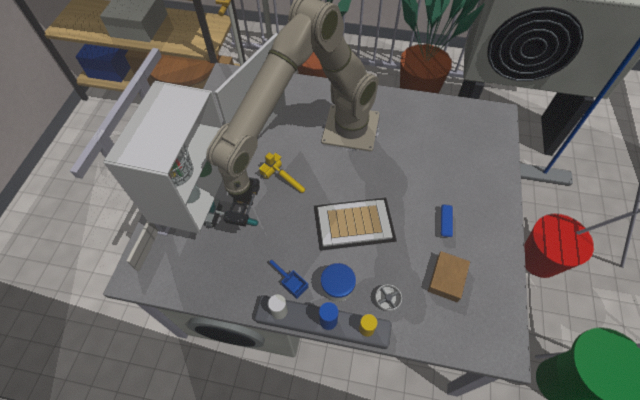

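```bash

python3 -m inch '[[[0.02,0,-0.3,0,0,0,0],[0.02,0,-0.45,0,0,0,0],[0.02,0,-0.55,0,0,0,0],[0.02,0,-0.55,0,0,0,0.5],[0.02,0,-0.55,0,0,0,0.8],[0.02,0,-0.55,0,0,0,1],[0.02,0,-0.55,0,0,0,1],[0.02,0,-0.55,0,0,0,1]]]' 20
```

```text
time: 4.95
ee_pos: [0.5703, -0.3126, 0.01]
eef_rot: [0.51, 0.49, -0.496, 0.505]
ft_force: [0.0, -0.1, 0.8]
width: 0.0549
```

```bash

python3 -m inch '[[[0,0,0,0,0,0,1],[0,0,0,0,0,0,1],[0,0,0,0,0,0,1],[0,0,0,0,0,0,1],[0,0,0,0,0,0,1]]]' 25
```

```text
time: 5.45
ee_pos: [0.5698, -0.3124, 0.0092]
eef_rot: [0.51, 0.49, -0.496, 0.504]
ft_force: [-0.8, 0.9, -0.1]
width: 0.0252
```

```bash

python3 -m inch '[[[0,0.05,0.02,0,0,0,1],[0,0.15,0.02,0,0,0,1],[0,0.3,0.02,0,0,0,1],[0,0.5,0.02,0,0,0,1],[0,0.7,0.02,0,0,0,1],[0,0.9,0.02,0,0,0,1],[0,1,0.02,0,0,0,1]]]'
python3 -m inch '[[[0,0.15,0,0,0,0,1],[0,0.3,0,0,0,0,1],[0,0.45,0,0,0,0,1],[0,0.55,0,0,0,0,1],[0,0.6,0,0,0,0,1],[0,0.6,0,0,0,0,1]]]'
python3 - <<'E'
from h import *
print(read_state()['ee_pos']);a=snap('scene','s3.png')
snap('top','t3.png')
b=cv2.imread('pics/s3.png');cv2.imwrite('pics/s3c.png',cv2.resize(b[100:300,150:420],None,fx=2.8,fy=2.8))
E
```

```text
time: 6.15
ee_pos: [0.5701, -0.1876, 0.0116]
eef_rot: [0.509, 0.492, -0.494, 0.505]
ft_force: [0.2, -0.3, -1.9]
width: 0.0254
time: 6.75
ee_pos: [0.5702, -0.1195, 0.0117]
eef_rot: [0.509, 0.49, -0.495, 0.505]
ft_force: [0.7, 0.4, -2.4]
width: 0.0255
[ 0.57015342 -0.1194968   0.01173846]
```

View pics/s3c.png

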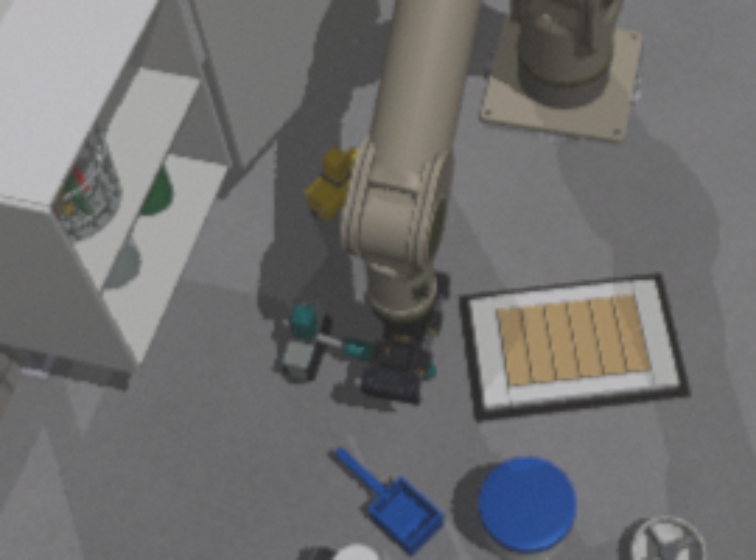

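View pics/t3.png

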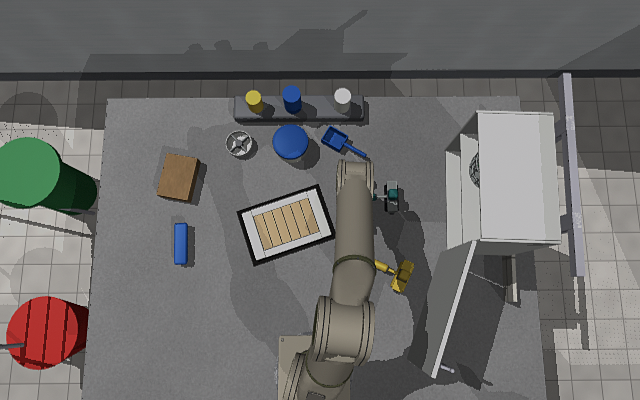

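```bash

python3 -m inch '[[[0,0,-0.02,0,0,0,1],[0,0,-0.02,0,0,0,0.7],[0,0,-0.02,0,0,0,0.3],[0,0,-0.02,0,0,0,0],[0,0,-0.02,0,0,0,0],[0,0,-0.02,0,0,0,0],[0,0,-0.02,0,0,0,0],[0,0,-0.02,0,0,0,0]]]'
python3 -m inch '[[[0,0,0.1,0,0,0,0],[0,0,0.4,0,0,0,0],[0,0,0.8,0,0,0,0],[0,0,1,0,0,0,0]]]'
python3 -m inch '[[[0,0,0.4,0,0,0,0],[-0.4,0.1,0.8,0,0,0,0],[-0.8,0.2,1,0,0,0,0],[-1,0.3,1,0,0,0,0]]]'
python3 - <<'E'
from h import *
print(read_state()['ee_pos']);a=snap('scene','s4.png')
snap('top','t4.png');snap('wrist','w4.png')
b=cv2.imread('pics/s4.png');cv2.imwrite('pics/s4c.png',cv2.resize(b[150:300,180:420],None,fx=3.2,fy=3.2,interpolation=cv2.INTER_CUBIC))
b=cv2.imread('pics/t4.png');cv2.imwrite('pics/t4c.png',cv2.resize(b[100:300,300:480],None,fx=3,fy=3,interpolation=cv2.INTER_CUBIC))
E
```

```text
time: 7.65
ee_pos: [0.57, -0.1203, 0.0093]
eef_rot: [0.51, 0.49, -0.496, 0.504]
ft_force: [0.3, 0.0, 0.3]
width: 0.0659
time: 8.05
ee_pos: [0.5716, -0.1205, 0.1343]
eef_rot: [0.511, 0.489, -0.495, 0.506]
ft_force: [1.0, 0.7, -0.7]
width: 0.0862
time: 8.45
ee_pos: [0.4495, -0.0845, 0.2525]
eef_rot: [0.511, 0.489, -0.495, 0.505]
ft_force: [0.6, 0.2, 0.4]
width: 0.0867
[ 0.44951746 -0.08448908  0.2525417 ]
```

View pics/s4c.png

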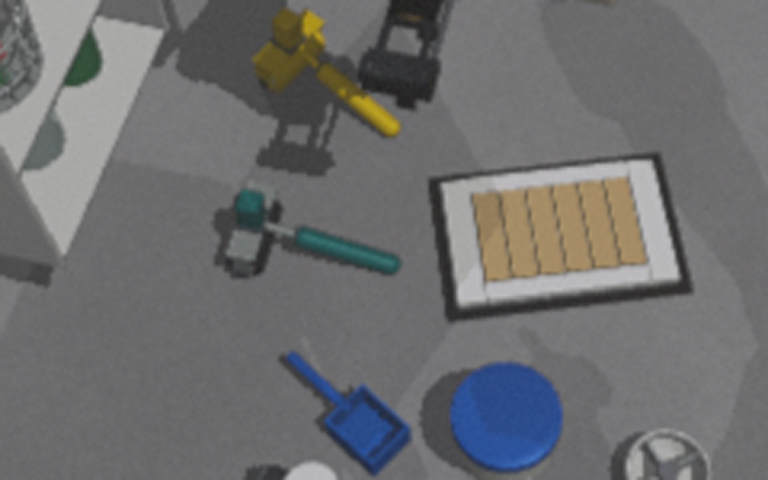

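View pics/t4c.png

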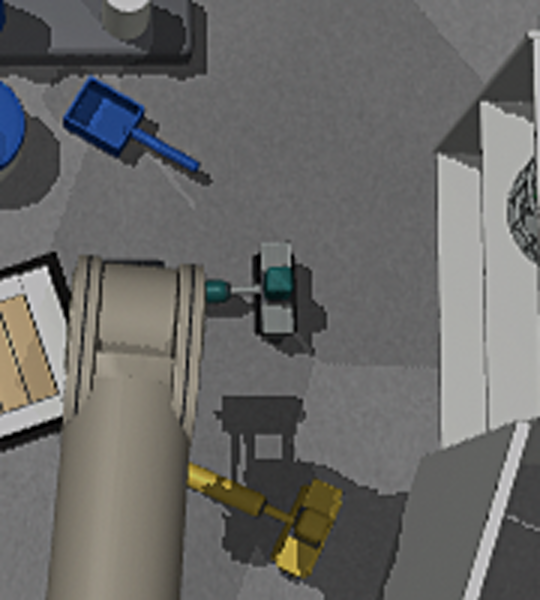

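View pics/w4.png

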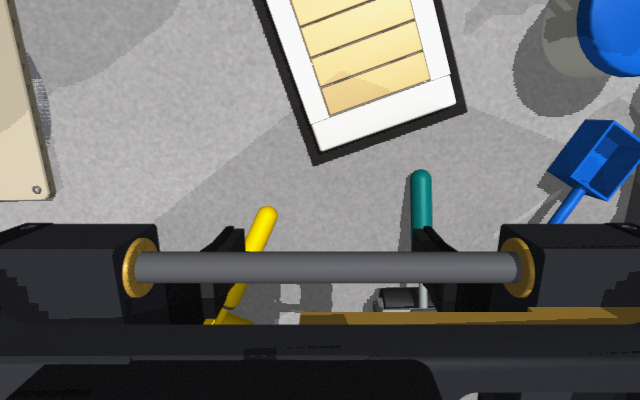

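```bash
python3 - <<'E'
from h import *
for f in ['top','scene']:
    im=cv2.imread('pics/t4.png' if f=='top' else 'pics/s4.png')
    m=cv2.inRange(cv2.cvtColor(im,cv2.COLOR_BGR2HSV),(80,80,30),(98,255,255));k,l,st,c=cv2.connectedComponentsWithStats(m)
    for i in range(1,k):
        if st[i,4]>15: print(f,st[i],c[i],onz(f,*c[i],.089).round(4),onz(f,*c[i],.114).round(4),onz(f,*c[i],.03).round(4))
# handle end
print(onz('scene',180+398/3.2,150+266/3.2,.012), onz('scene',180+300/3.2,150+236/3.2,.046))
print(onz('wrist',422,172,.012), onz('wrist',421,225,.03))
# wheel ends top view crop
for u,v in [(276,242),(274,333)]: print('wheel',onz('top',300+u/3,100+v/3,.04))
E
```

```text
top [388 189  10  11  80] [392.55   193.3375] [ 0.572  -0.2645  0.089 ] [ 0.567 -0.261  0.114] [ 0.5839 -0.2728  0.03  ]
top [368 194   9   7  47] [371.76595745 196.89361702] [ 0.5605 -0.1955  0.089 ] [ 0.5556 -0.193   0.114 ] [ 0.5719 -0.2013  0.03  ]
scene [254 209   8  12  67] [257.8358209 214.2238806] [ 0.5655 -0.2661  0.089 ] [ 0.5784 -0.2588  0.114 ] [ 0.5349 -0.2831  0.03  ]
scene [273 221  32  14 180] [288.18333333 227.97777778] [ 0.5996 -0.1401  0.089 ] [ 0.6119 -0.1352  0.114 ] [ 0.5706 -0.1518  0.03  ]
[ 0.57119771 -0.08849965  0.012     ] [ 0.57160767 -0.20716422  0.046     ]
[ 0.5746192  -0.08918749  0.012     ] [ 0.57165653 -0.15192368  0.03      ]
wheel [ 0.62611875 -0.27106713  0.04      ]
wheel [ 0.52099631 -0.26520246  0.04      ]
```

```bash

python3 -m inch '[[[0.1,-0.07,0,0,0,-0.0225,0],[0.2,-0.15,0,0,0,-0.045,0],[0.3,-0.22,0,0,0,-0.0675,0],[0.4,-0.3,0,0,0,-0.09,0],[0.5,-0.37,0,0,0,-0.1125,0],[0.6,-0.45,0,0,0,-0.135,0],[0.7,-0.52,0,0,0,-0.1575,0],[0.8,-0.6,0,0,0,-0.18,0],[0.9,-0.67,0,0,0,-0.2025,0],[1,-0.75,0,0,0,-0.225,0]]]'
python3 -m inch '[[[0,-0.2,0,0,0,-0.015,0],[0,-0.5,0,0,0,-0.025,0],[0,-0.74,0,0,0,-0.025,0],[0,-0.74,0,0,0,-0.025,0]]]'
python3 - <<'E'
from h import *
s=read_state();print(s['joint_positions'],R.from_quat(s['eef_rot']).as_matrix().round(3),s['ee_pos'])
snap('wrist','w5.png');snap('top','t5.png')
E
```

```text
time: 9.6
ee_pos: [0.5709, -0.1749, 0.2488]
eef_rot: [0.706, 0.04, -0.705, 0.059]
ft_force: [-0.0, 0.1, 0.1]
width: 0.0868
time: 10.0
ee_pos: [0.5689, -0.2687, 0.2484]
eef_rot: [-0.706, 0.017, 0.708, -0.005]
ft_force: [-0.4, 1.5, 0.4]
width: 0.087
[ 0.36384116  0.3200549  -0.01489961  1.42265115  0.03451075  1.39080846
 -1.24456355] [[-0.002 -0.017 -1.   ]
 [-0.03  -0.999  0.017]
 [-1.     0.03   0.002]] [ 0.56886172 -0.26870973  0.24839451]
```

View pics/w5.png

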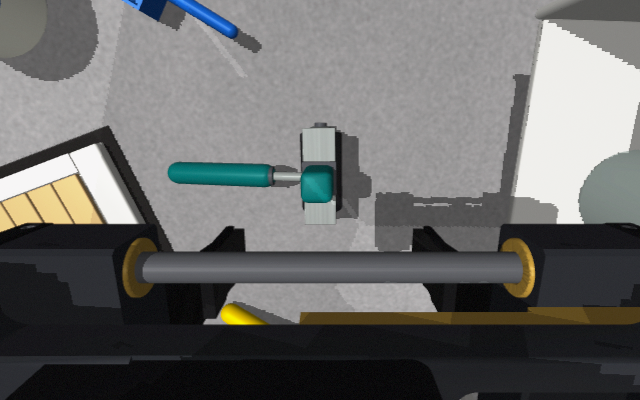

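```bash
python3 - <<'E'
from h import *
s=read_state();print(s['ee_pos'],R.from_quat(s['eef_rot']).as_matrix().round(3)[:,0])
im=cv2.imread('pics/w5.png')
m=cv2.inRange(cv2.cvtColor(im,cv2.COLOR_BGR2HSV),(80,80,30),(98,255,255));k,l,st,c=cv2.connectedComponentsWithStats(m)
for i in range(1,k):
    if st[i,4]>100: print(st[i],c[i])
for n,u,v,z in [('kn',318,183,.114),('kn',318,183,.1),('hend',172,172,.012),('hfront',271,176,.046),('w1',319,127,.048),('w2',319,224,.048)]: print(n,onz('wrist',u,v,z).round(4))
E
```

```text
[ 0.57012505 -0.26365779  0.24860613] [-0.001 -0.028 -1.   ]
[ 168  162  103   25 2191] [219.66910087 173.65723414]
[ 300  165   34   38 1162] [316.94922547 183.64199656]
kn [ 0.5773 -0.2582  0.114 ]
kn [ 0.5743 -0.2581  0.1   ]
hend [ 0.5724 -0.0833  0.012 ]
hfront [ 0.5718 -0.206   0.046 ]
w1 [ 0.6243 -0.2601  0.048 ]
w2 [ 0.5154 -0.258   0.048 ]
```

```bash

python3 -m inch '[[[0.01,0.02,-0.3,0.0046,0,0,0],[0.015,0.02,-0.6,0.0046,0,0,0],[0.015,0.02,-0.8,0.0046,0,0,0],[0.015,0.02,-0.9,0.0046,0,0,0],[0.015,0.02,-0.9,0.0046,0,0,0]]]'
python3 - <<'E'
from h import *
s=read_state();print(s['ee_pos'],R.from_quat(s['eef_rot']).as_matrix().round(3)[:,0])
snap('wrist','w6.png')
E
```

```text
time: 10.6
ee_pos: [0.5715, -0.2594, 0.1399]
eef_rot: [-0.706, 0.003, 0.708, 0.004]
ft_force: [-0.1, 0.1, 0.5]
width: 0.0871
[ 0.57145521 -0.25939171  0.13986434] [-0.003  0.002 -1.   ]
```

View pics/w6.png

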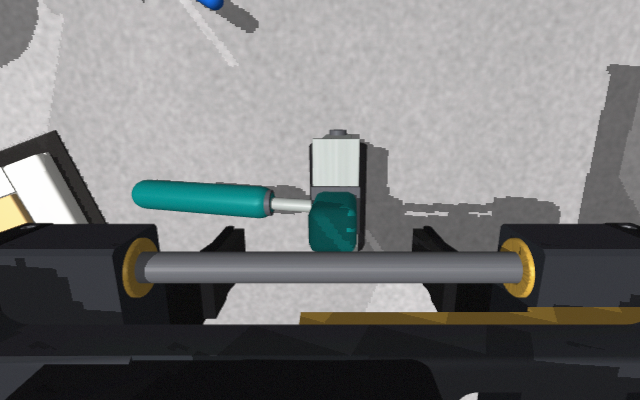

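```bash

python3 -m inch '[[[0,-0.005,-0.3,0,0,0,0],[0,-0.01,-0.5,0,0,0,0],[0,-0.01,-0.56,0,0,0,0.2],[0,-0.01,-0.56,0,0,0,0.5],[0,-0.01,-0.56,0,0,0,0.8],[0,-0.01,-0.56,0,0,0,1],[0,-0.01,-0.56,0,0,0,1],[0,-0.01,-0.56,0,0,0,1],[0,-0.01,-0.56,0,0,0,1],[0,-0.01,-0.56,0,0,0,1]]]' 15
python3 -m inch '[[[0,0,0,0,0,0,1],[0,0,0,0,0,0,1],[0,0,0,0,0,0,1],[0,0,0,0,0,0,1]]]' 50
python3 - <<'E'
from h import *
s=read_state();print(s['ee_pos'],R.from_quat(s['eef_rot']).as_matrix().round(3),s['joint_positions'])
snap('wrist','w7.png')
E
```

```text
time: 11.65
ee_pos: [0.5718, -0.2621, 0.0742]
eef_rot: [-0.707, 0.004, 0.707, 0.004]
ft_force: [-0.0, -0.5, -1.9]
width: 0.0317
time: 12.05
ee_pos: [0.5718, -0.262, 0.0742]
eef_rot: [-0.707, 0.004, 0.707, 0.004]
ft_force: [-1.0, 0.4, 2.4]
width: 0.0298
[ 0.57176729 -0.26203305  0.074167  ] [[-0.    -0.011 -1.   ]
 [ 0.001 -1.     0.011]
 [-1.    -0.001  0.   ]] [ 0.37907329  0.45637496 -0.02784791  1.6137498   0.01342207  1.07209295
 -1.23418799]
```

View pics/w7.png

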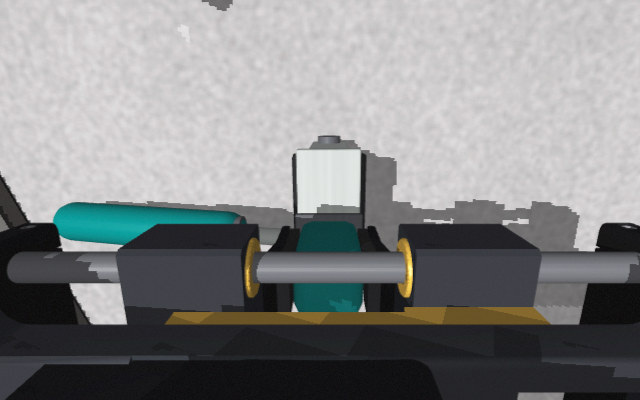

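```bash

python3 -m inch '[[[0,0,0.1,0,0,0,1],[0,0,0.3,0,0,0,1],[0,0,0.5,0,0,0,1],[0,0,0.5,0,0,0,1]]]'
python3 -m inch '[[[-0.05,0.15,0,0,0,0.01,1],[-0.1,0.35,0,0,0,0.02,1],[-0.15,0.6,0,0,0,0.035,1],[-0.2,0.85,0,0,0,0.05,1],[-0.24,1,0,0,0,0.055,1],[-0.24,1,0,0,0,0.055,1]]]'
python3 - <<'E'
from h import *
s=read_state();print(s['ee_pos'],R.from_quat(s['eef_rot']).as_matrix().round(3),s['ft_force'],s['width'])
snap('scene','s8.png');snap('wrist','w8.png')
b=cv2.imread('pics/s8.png');cv2.imwrite('pics/s8c.png',cv2.resize(b[150:300,200:440],None,fx=3.2,fy=3.2,interpolation=cv2.INTER_CUBIC))
im=cv2.imread('pics/scene0.png');m=cv2.inRange(cv2.cvtColor(im,cv2.COLOR_BGR2HSV),(8,50,80),(28,170,255)); z=np.zeros_like(m);z[200:242,322:388]=m[200:242,322:388]
p=np.argwhere(z)[:,::-1].astype(np.float32);h=cv2.convexHull(p)
a=cv2.approxPolyDP(h,5,True)[:,0];print(a)
w=np.array([onz('scene',*q,.02) for q in a]);print(w.round(4),w.mean(0))
E
```

```text
time: 12.5
ee_pos: [0.5736, -0.2626, 0.1378]
eef_rot: [0.709, -0.004, -0.705, -0.003]
ft_force: [-0.2, -0.8, -4.1]
width: 0.0301
time: 13.1
ee_pos: [0.5424, -0.1388, 0.1334]
eef_rot: [-0.697, -0.12, 0.697, -0.118]
ft_force: [0.3, 0.4, -3.9]
width: 0.0297
[ 0.54241122 -0.13879582  0.13337347] [[-0.002  0.332 -0.943]
 [ 0.002 -0.943 -0.332]
 [-1.    -0.002  0.001]] [ 0.32934217  0.39483299 -3.87282558] 0.02965544452038911
[[381. 231.]
 [332. 237.]
 [328. 211.]
 [374. 205.]]
[[ 0.5081  0.2004  0.02  ]
 [ 0.5705  0.02    0.02  ]
 [ 0.4609 -0.017   0.02  ]
 [ 0.3976  0.1581  0.02  ]] [0.48427369 0.09040607 0.02      ]
```

View pics/s8c.png

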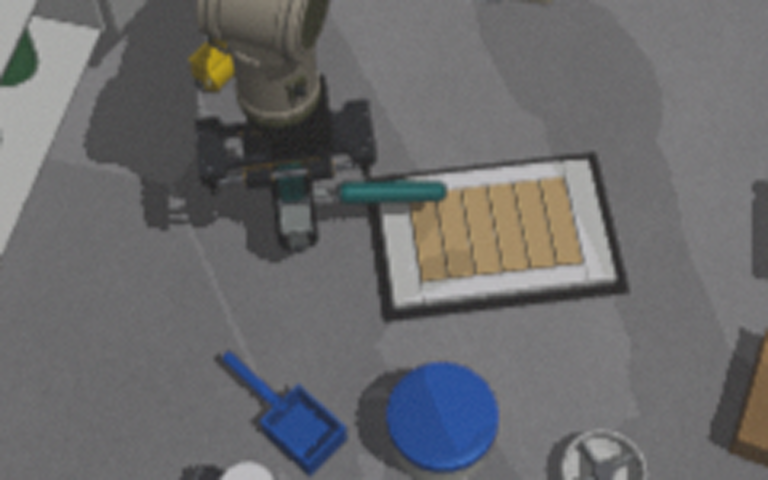

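View pics/w8.png

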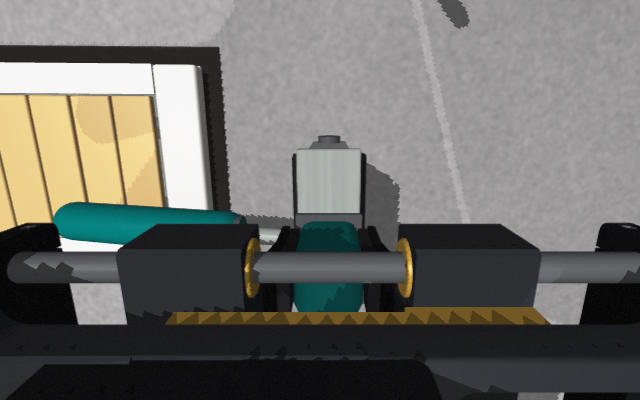

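```bash

python3 -m inch '[[[-0.07,0.25,0,0,0,0,1],[-0.15,0.55,0,0,0,0,1],[-0.22,0.8,0,0,0,0,1],[-0.28,1,0,0,0,0,1]]]'
python3 -m inch '[[[-0.08,0.3,0,0,0,0,1],[-0.17,0.6,0,0,0,0,1],[-0.28,1,0,0,0,0,1]]]'
python3 -m inch '[[[-0.08,0.3,0,0,0,0,1],[-0.13,0.5,-0.15,0,0,0,1],[-0.16,0.59,-0.2,0,0,0,1],[-0.16,0.59,-0.25,0,0,0,1]]]'
python3 - <<'E'
from h import *
s=read_state();print(s['ee_pos'],R.from_quat(s['eef_rot']).as_matrix().round(3),s['ft_force'],s['width'],s['joint_positions'])
d=np.array([.3305,-.944]);e=s['ee_pos'][:2]-[.484,.092];print('s',e@d,'lat',e@[.944,.3305])
snap('scene','s9.png');snap('wrist','w9.png')
b=cv2.imread('pics/s9.png');cv2.imwrite('pics/s9c.png',cv2.resize(b[150:300,260:500],None,fx=3.2,fy=3.2,interpolation=cv2.INTER_CUBIC))
E
```

```text
time: 13.6
ee_pos: [0.5091, -0.0214, 0.1338]
eef_rot: [-0.697, -0.117, 0.698, -0.117]
ft_force: [0.2, -0.4, -3.8]
width: 0.0295
time: 13.9
ee_pos: [0.4763, 0.0965, 0.134]
eef_rot: [0.698, 0.115, -0.698, 0.116]
ft_force: [1.3, 0.6, -4.7]
width: 0.0301
time: 14.3
ee_pos: [0.4565, 0.1691, 0.1035]
eef_rot: [-0.697, -0.118, 0.698, -0.118]
ft_force: [0.4, -1.7, -3.8]
width: 0.0298
[0.45649957 0.16910458 0.10353295] [[-0.001  0.329 -0.944]
 [ 0.001 -0.944 -0.329]
 [-1.    -0.001  0.001]] [ 0.44839548 -1.68004869 -3.81486603] 0.02982948481208592 [-0.08160049  0.16309752 -0.39319759  1.94221792  0.07064092  1.05039503
 -1.74125039]
s -0.0818756167399195 lat -0.0004773410897325247
```

View pics/s9c.png

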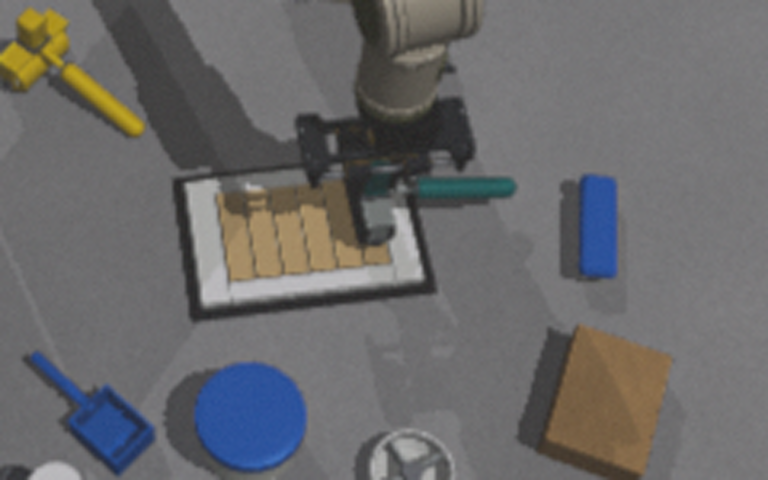

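View pics/w9.png

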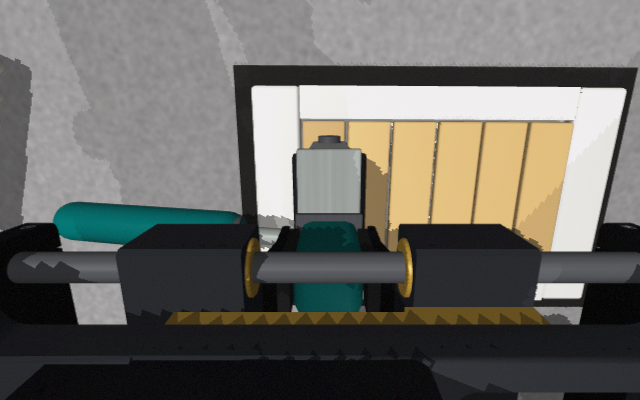

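```bash

python3 -m inch '[[[0,0,-0.05,0,0,0,1],[0,0,-0.075,0,0,0,1],[0,0,-0.085,0,0,0,1],[0,0,-0.085,0,0,0,1]]]' 60
python3 -m inch '[[[0,0,-0.01,0,0,0,1],[0,0,-0.01,0,0,0,1]]]'
python3 -m inch '[[[0,0,-0.01,0,0,0,1],[0,0,-0.01,0,0,0,1]]]'
```

```text
time: 14.8
ee_pos: [0.4568, 0.1685, 0.094]
eef_rot: [-0.697, -0.118, 0.697, -0.117]
ft_force: [0.6, 0.4, -3.9]
width: 0.0294
time: 15.0
ee_pos: [0.4569, 0.1689, 0.0931]
eef_rot: [0.697, 0.118, -0.697, 0.118]
ft_force: [-1.7, -0.3, 2.0]
width: 0.0297
time: 15.2
ee_pos: [0.4568, 0.169, 0.0917]
eef_rot: [0.697, 0.118, -0.697, 0.118]
ft_force: [-0.9, -0.6, 2.9]
width: 0.0294
```

```bash

python3 -m inch '[[[0,0,-0.01,0,0,0,1],[0,0,-0.01,0,0,0,1]]]'
python3 -m inch '[[[0,0,-0.01,0,0,0,1],[0,0,-0.01,0,0,0,1]]]'
python3 -m inch '[[[0,0,-0.01,0,0,0,1],[0,0,-0.01,0,0,0,1]]]'
```

```text
time: 15.4
ee_pos: [0.4568, 0.169, 0.0903]
eef_rot: [0.697, 0.118, -0.697, 0.117]
ft_force: [-0.2, -0.5, 2.9]
width: 0.0297
time: 15.6
ee_pos: [0.457, 0.1691, 0.0899]
eef_rot: [0.697, 0.118, -0.697, 0.118]
ft_force: [-3.2, -1.0, 12.1]
width: 0.0296
time: 15.8
ee_pos: [0.4573, 0.1692, 0.0897]
eef_rot: [0.698, 0.118, -0.697, 0.118]
ft_force: [-6.9, -2.4, 22.5]
width: 0.0292
```

```bash

python3 -m inch '[[[0.014,-0.04,0,0,0,0,1],[0.028,-0.08,0,0,0,0,1],[0.041,-0.118,0,0,0,0,1]]]'
python3 -m inch '[[[0.014,-0.04,0,0,0,0,1],[0.028,-0.08,0,0,0,0,1],[0.041,-0.118,0,0,0,0,1]]]'
```

```text
time: 16.1
ee_pos: [0.462, 0.1556, 0.0897]
eef_rot: [0.698, 0.118, -0.697, 0.117]
ft_force: [-7.9, -1.3, 22.9]
width: 0.0295
time: 16.4
ee_pos: [0.4673, 0.1409, 0.0897]
eef_rot: [0.698, 0.118, -0.697, 0.118]
ft_force: [-6.7, -2.2, 22.8]
width: 0.0295
```

```bash

python3 -m inch '[[[0.02,-0.06,0,0,0,0,1],[0.04,-0.12,0,0,0,0,1],[0.06,-0.18,0,0,0,0,1],[0.082,-0.24,0,0,0,0,1],[0.1,-0.3,0,0,0,0,1]]]'
python3 - <<'E'
from h import *
s=read_state();d=np.array([.3305,-.944]);e=s['ee_pos'][:2]-[.484,.092];print('s',e@d,'lat',e@[.944,.3305],R.from_quat(s['eef_rot']).as_matrix().round(3))
snap('wrist','w10.png')
E
```

```text
time: 16.9
ee_pos: [0.4798, 0.1049, 0.0898]
eef_rot: [0.698, 0.118, -0.696, 0.117]
ft_force: [-4.2, 4.1, 19.8]
width: 0.0294
s -0.013529583226376322 lat 0.0002874857470936857 [[ 0.002  0.329 -0.944]
 [ 0.001 -0.944 -0.329]
 [-1.    -0.    -0.003]]
```

View pics/w10.png

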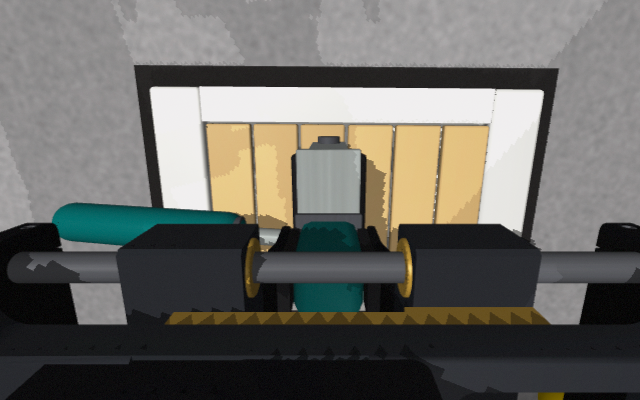

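```bash

python3 -m inch '[[[0.028,-0.08,0,0,0,0,1],[0.055,-0.157,0,0,0,0,1],[0.082,-0.235,0,0,0,0,1],[0.11,-0.313,0,0,0,0,1],[0.137,-0.39,0,0,0,0,1]]]'
python3 -m inch '[[[0.028,-0.08,0,0,0,0,1],[0.055,-0.157,0,0,0,0,1],[0.082,-0.235,0,0,0,0,1],[0.11,-0.313,0,0,0,0,1],[0.137,-0.39,0,0,0,0,1],[0.142,-0.405,0,0,0,0,1]]]'
python3 - <<'E'
from h import *
s=read_state();d=np.array([.3305,-.944]);e=s['ee_pos'][:2]-[.484,.092];print('s',e@d,'lat',e@[.944,.3305],R.from_quat(s['eef_rot']).as_matrix().round(3))
snap('wrist','w11.png')
E
```

```text
time: 17.45
ee_pos: [0.4963, 0.0581, 0.0898]
eef_rot: [0.698, 0.118, -0.696, 0.118]
ft_force: [-3.5, -0.6, 18.0]
width: 0.0296
time: 18.05
ee_pos: [0.5139, 0.0078, 0.0898]
eef_rot: [0.699, 0.117, -0.696, 0.117]
ft_force: [-2.7, -0.4, 17.8]
width: 0.0294
s 0.08933544406066102 lat 0.0004279614289968167 [[ 0.004  0.327 -0.945]
 [ 0.    -0.945 -0.327]
 [-1.     0.001 -0.003]]
```

View pics/w11.png

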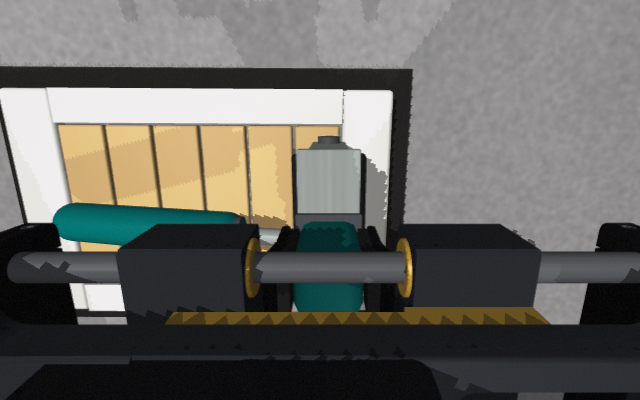

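```bash

python3 -m inch '[[[0,0,0,0,0,0,1],[0,0,0.1,0,0,0,1],[0,0,0.3,0,0,0,1],[0,0,0.4,0,0,0,1]]]'
python3 -m inch '[[[0.08,-0.25,0,0,0,0,1],[0.16,-0.55,0,0,0,0,1],[0.24,-0.8,0,0,0,0,1],[0.3,-1,0,0,0,0,1],[0.3,-1,0,0,0,0,1]]]'
python3 - <<'E'
from h import *
snap('wrist','w12.png');a=snap('scene','s12.png');b=cv2.imread('pics/s12.png');cv2.imwrite('pics/s12c.png',cv2.resize(b[150:300,260:500],None,fx=3.2,fy=3.2,interpolation=cv2.INTER_CUBIC))
E
```

```text
time: 18.5
ee_pos: [0.5122, 0.0093, 0.1372]
eef_rot: [0.697, 0.118, -0.697, 0.118]
ft_force: [0.4, -0.2, -4.2]
width: 0.0293
time: 19.0
ee_pos: [0.5478, -0.1153, 0.1352]
eef_rot: [-0.697, -0.116, 0.698, -0.116]
ft_force: [-1.1, 0.1, -4.5]
width: 0.0296
```

View pics/w12.png

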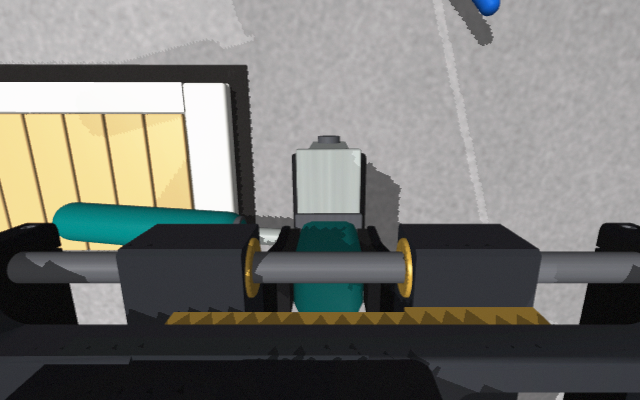

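View pics/s12c.png

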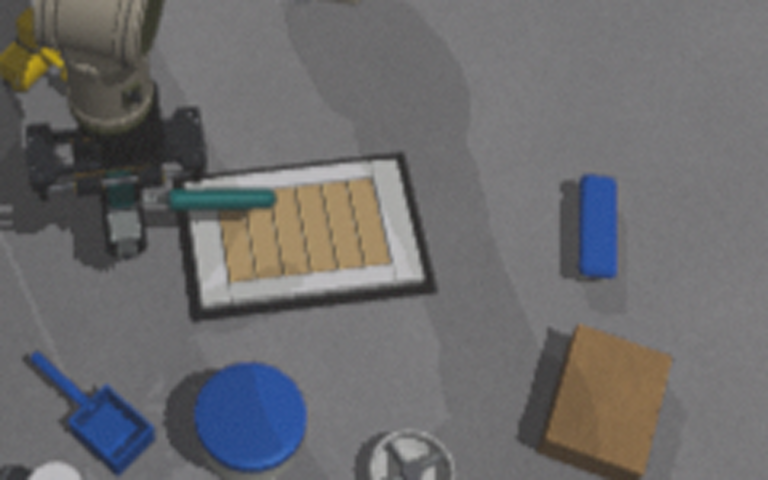

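```bash

python3 -m inch '[[[0.1,-0.3,0,0,0,0,1],[0.2,-0.6,0,0,0,0,1],[0.3,-0.85,0,0,0,0,1],[0.35,-1,0,0,0,0,1],[0.35,-1,0,0,0,0,1]]]'
python3 -m inch '[[[0,-0.08,-0.15,0,0,0,1],[0,-0.1,-0.35,0,0,0,1],[0,-0.1,-0.45,0,0,0,1],[0,-0.1,-0.48,0,0,0,1],[0,-0.1,-0.49,0,0,0,1]]]'
```

```text
time: 19.6
ee_pos: [0.5898, -0.2328, 0.1353]
eef_rot: [-0.697, -0.117, 0.698, -0.117]
ft_force: [-0.1, 0.2, -4.2]
width: 0.0296
time: 20.1
ee_pos: [0.5902, -0.2416, 0.0772]
eef_rot: [-0.697, -0.119, 0.697, -0.118]
ft_force: [-0.2, -0.4, -4.6]
width: 0.0296
```

```bash

python3 -m inch '[[[0,0,-0.01,0,0,0,1],[0,0,-0.02,0,0,0,1],[0,0,-0.03,0,0,0,1],[0,0,-0.03,0,0,0,1]]]'
python3 - <<'E'
from h import *
snap('wrist','w13.png');a=snap('scene','s13.png');b=cv2.imread('pics/s13.png');cv2.imwrite('pics/s13c.png',cv2.resize(b[150:300,200:440],None,fx=3.2,fy=3.2,interpolation=cv2.INTER_CUBIC))
E
```

```text
time: 20.5
ee_pos: [0.5904, -0.243, 0.0741]
eef_rot: [0.698, 0.118, -0.697, 0.118]
ft_force: [0.6, -1.0, -1.4]
width: 0.0297
```

View pics/s13c.png

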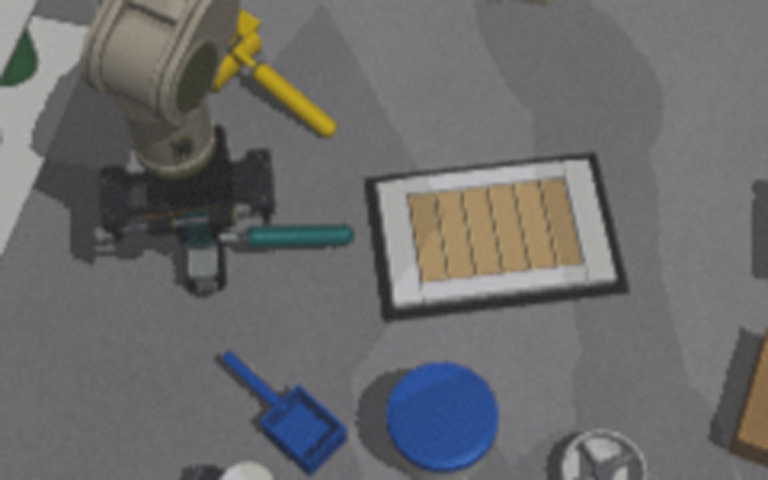

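Wheel is in touch with the worktop and the handle is clear of the board. Let go gently (the fingers open both ways), then rise.

```bash

python3 -m inch '[[[0,0,0,0,0,0,0.6],[0,0,0,0,0,0,0.55],[0,0,0,0,0,0,0.4],[0,0,0,0,0,0,0.2],[0,0,0,0,0,0,0],[0,0,0,0,0,0,0],[0,0,0,0,0,0,0],[0,0,0,0,0,0,0],[0,0,0,0,0,0,0]]]' 10
python3 -m inch '[[[0,0,0.15,0,0,0,0],[0,0,0.4,0,0,0,0],[0,0,0.8,0,0,0,0],[0,0,1,0,0,0,0]]]'
python3 -m inch '[[[-0.2,0,0.4,0,0,0,0],[-0.6,0,0.8,0,0,0,0],[-1,0.2,1,0,0,0,0],[-1,0.4,1,0,0,0,0],[-1,0.4,1,0,0,0,0]]]'
python3 - <<'E'
from h import *
a=snap('scene','s14.png');b=cv2.imread('pics/s14.png');cv2.imwrite('pics/s14c.png',cv2.resize(b[150:300,200:440],None,fx=3.2,fy=3.2,interpolation=cv2.INTER_CUBIC))
a=snap('top','t14.png');snap('wrist','w14.png')
for f in ['scene','top']:
    im=cv2.imread('pics/%s14.png'%f[0]);m=cv2.inRange(cv2.cvtColor(im,cv2.COLOR_BGR2HSV),(80,80,30),(98,255,255));k,l,st,c=cv2.connectedComponentsWithStats(m)
    for i in range(1,k):
        if st[i,4]>15: print(f,c[i],onz(f,*c[i],.1).round(4),onz(f,*c[i],.03).round(4))
print(read_state()['ft_force'],read_state()['time'],read_state()['width'])
E
```

```text
time: 21.5
ee_pos: [0.5899, -0.2429, 0.0735]
eef_rot: [-0.697, -0.118, 0.697, -0.118]
ft_force: [0.0, -0.7, -0.1]
width: 0.0844
time: 21.9
ee_pos: [0.591, -0.2433, 0.1977]
eef_rot: [0.698, 0.117, -0.696, 0.118]
ft_force: [1.1, 0.2, 0.0]
width: 0.0871
time: 22.4
ee_pos: [0.4692, -0.1919, 0.3172]
eef_rot: [0.699, 0.118, -0.695, 0.119]
ft_force: [1.1, 0.6, 0.0]
width: 0.0873
scene [261.06849315 219.83561644] [ 0.5918 -0.2445  0.1   ] [ 0.5566 -0.2638  0.03  ]
scene [292.18079096 224.3220339 ] [ 0.5874 -0.1272  0.1   ] [ 0.5521 -0.1404  0.03  ]
top [348.52816901 204.14788732] [ 0.5347 -0.1177  0.1   ] [ 0.5473 -0.1214  0.03  ]
[ 0.25538309  0.36446393 -0.72411892] 22.55 0.08680791248047766
```

View pics/s14c.png

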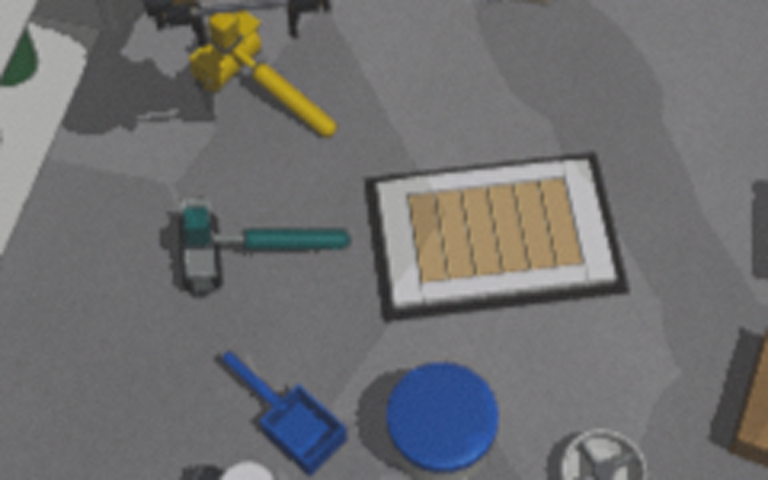

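View pics/t14.png

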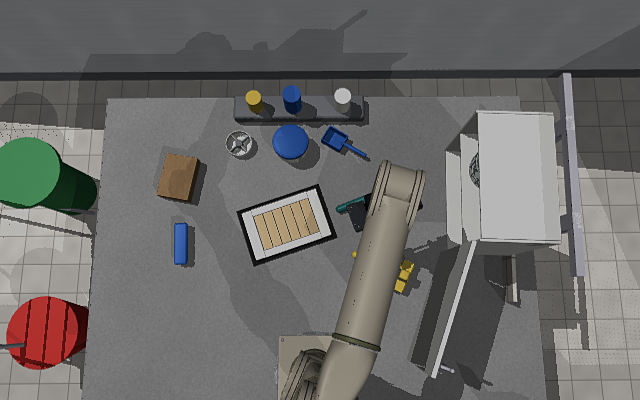

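View pics/w14.png

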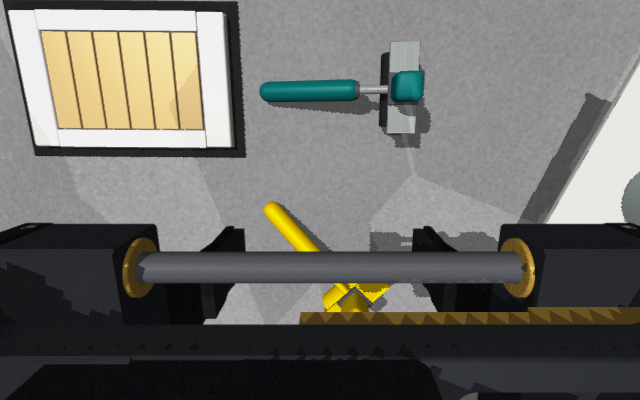

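```bash
python3 -c "
from h import *
print(close_job())"
```

```text
the job is handed in; nothing more can be done
None
```

The job is handed in after about 22.6 s of the 72 s allowed, and no limit was seen to be passed. `close_job()` gives no verdict.

**What I did:**
1. I pulled the roller out from under the cabinet by its handle, about 193 mm, and let it go on the worktop.
2. I took it again by the knob. It was gripped across its flats at 29.8 mm, and the knob stood upright.
3. I rolled the liner in one stroke from the slat at the far (+y) end to the slat at the near (-y) end. The wheel force was about 22–27 N, from the wrist reading plus the roller's weight. Tool height stayed constant (0.0897–0.0898 m), about 4 mm below first contact.
4. I stood the roller on bare worktop, let go, and moved the arm away.

**Last checks:**
- In the scene and wrist pictures, all six slats look flush.
- The roller stands upright at about (0.59, -0.24), with its handle clear of the board.
- The gripper is open and the wrist force is near zero.
- The other things look unmoved. I judged that by eye from the pictures and did not measure them.
- In the last top picture the arm hides the roller's knob, so only the scene view confirms where it stands.
- I could not read the slat depths directly. I inferred them from the tool height and the pictures.

No check failed. The small disagreements of 2–8 mm between the cameras' positions for the knob and handle did not matter for the grasps.

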